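# Carry a sample chamber on a spatula to its nest

## Robot

A 6-joint arm with a two-finger parallel gripper is mounted at the origin on a cart in front of the work surface, level with it; the furniture and walls round the work are solid. World frame = base frame: x ahead of the robot, y to its left, z up, the work surface at z = 0. Lengths are in m, angles in rad, forces in N, time in s.
With the tool pointing down it reaches from about 0.3 to 0.875 m from the base axis. Payload 6.4 kg.
Tool frame: the origin (TCP) lies between the finger pads; the fingertips stand 8 mm ahead of it and the grasp point (between the pads) lies 11 mm behind it (ctrl.finger_overhang is the distance from the TCP to the fingertips, in m); z points along the fingers, y is the line along which they close (so a half turn about z gives the same grasp; the last joint's range is limited). The gripper opens to 85 mm and grips with 20 to 120 N. Pads are 22 mm wide; open, the fingers measure 114 mm over their backs; the gripper's body (76 mm by 85 mm) begins 54 mm behind the grasp point. The pads swing forward as they close: fully open they stand 13 mm farther back than shut.
Start: joints at [0.958, 0.181, 1.607, -0, 1.354, -0.206], TCP at [0.228, 0.528, 0.239] pointing down, gripper open.
Joint ranges: [-2.99, 2.99], [-0.89, 2.07], [0.3, 2.58], [-1.14, 4.28], [0, 2.63], [-3.12, 3.12]. Speed limits (rad/s): [2.57, 2.57, 3.01, 3.14, 3.14, 3.14].

## Interface

Orientations are given as a unit quaternion [w, x, y, z].
In Python, from bench import ctrl, camera gives the robot as it stands.
- The arm moves only by the shell command python3 -m pendant 'ROWS' [OPENING]. ROWS is JSON, a list of rows, each a list of 6 numbers: the shift along the world's x, y, z normalised to -1 to 1, where 1 is 200 mm, then the turn, a rotation vector about the world's x, y, z normalised to -1 to 1, where 1 is pi/2 rad. In form: [[dx, dy, dz, rx, ry, rz], ...]. A call has exactly 10 rows; each row shifts and turns the commanded pose from where the row before left it; what a row does not reach is not made up. A row lasts 1/8 s, in which the tool goes at most 62.5 mm and 10.7 degrees, less where a joint would pass 70% of its speed; a pose out of reach is approached as far as the arm can. A call with a number of a shift or a turn outside -1 to 1 is refused whole. A call with a gripper value outside its range is refused whole. OPENING is the opening, from -1 (shut) to 1 (fully open), set as the call begins (- or left out, the last holds). The fingers move at their own pace and stop on an object; the grip force is fixed at half the most. Time passes only in rows, so rows that do not move let the fingers close, or fill a call up. It gives the time, the measured TCP pose, the force, the opening and the grip force at its end, in the units of the state.
- ctrl.get_obs(): the state, without advancing time (a new reading comes with each control period).
- camera(name): name is "side" or "top"; returns a dict with "color" (400x640x3 uint8, blue, green, red), "fx", "fy", "cx", "cy" (pixels), "xyz" and "rotation" of the camera in the world. Camera axes: x right, y down, z forward; pixel columns grow to the right and rows downward; lengths in m; the calibration is good to about 2 mm. A picture is of the moment at which its call begins. There is no depth.
- ctrl.hand_in(): hands the job in; it is judged then, once.
The state is a dict: "time_s": time; "q": joint angles; "dq": joint speeds; "joint_efforts": joint torques, N m; "eef_pos": TCP position; "eef_rot": TCP orientation; "wrist_force": force on the tool from outside, world axes, zero at the start; "torque": the same for the moment, N m; "opening": opening from 0.0 (shut) to 1.0 (fully open); "grasp_force": force on a finger pad.
Only numpy, scipy, OpenCV 4.12 (cv2) and the standard library are available. Lean on these libraries where they do the work, as an engineer would, in place of code of your own. Each camera call takes 0.05 s, during which the arm holds its last target. There are 200 camera calls.

## Task

The steel sample chamber is clean and must not be touched by the gripper: pick up the flat spatula by its handle, slide the paddle under the chamber on the plain stand, lift it off and carry it balanced and level on the paddle to the rimmed nest. Lower it gently until it sits flat inside the rim and let it stay there, then draw the spatula out and lay it down flat on the bare table. Leave the other small parts where they are.

Things in the scene. Friction and masses are not known exactly. Their poses are not given: they have to be found in the camera images.
- chamber: Loose steel sample chamber, about 65 g: flat plate 28 mm (x) by 56 mm (y) by 4 mm thick with a round collar, 24 mm across, rising in the middle to 13 mm. It starts on the stand's two rails, bridging the channel, within 3 mm of their middle and nearly square to them, y across the channel. Origin: centre of the plate's underside; z up.
- spatula: Loose flat spatula, about 140 g, lying on the table. Steel paddle 44 (x) by 26 (y) by 4 mm, a neck 14 mm wide of the same thickness, then a black straight-sided handle 18 mm wide, 32 mm high, from x = -149 to -59 mm. Common flat underside at z = 0. Origin: underside, below the paddle's middle; tip at x = +22 mm; x points from handle to tip, z up. It balances near x = -83 mm.
- spatula_grip (a point): Point in the spatula's handle to grip from above across its 18 mm width: 100 mm behind the origin along the spatula's -x, 22 mm above its underside (handle top 10 mm higher).
- stand: Fixed aluminium stand where the chamber starts. Base plate 84 (x) by 80 (y) by 8 mm; two plain flat-topped rails without rims, 40 mm long (x), from y = 20 to 34 mm either side, tops at z = 36 mm. Between them a channel 40 mm wide along x, free above z = 8 mm. The -x end faces the robot roughly. Origin: centre of underside, z up.
- nest: Fixed aluminium nest, the destination. Base plate 84 (x) by 80 (y) by 8 mm; two rails, from 20 mm off the middle outward in y, with seats at z = 36 mm and a rim (top z = 41 mm) round a pocket 36 (x) by 64 mm (y). Rails and rim leave a channel 40 mm wide along x, free above z = 8 mm: a paddle can go down in it and out to -x. The -x end faces the robot roughly. Origin: centre of underside, z up.
- nest_seat (a point): Centre of the nest's pocket at the height of its seat, 36 mm above the nest's origin: the chamber's origin belongs here.
- lens_tube: Bystander: short black lens tube, 31 mm across, 18 mm high, loose. Origin: centre of underside.
- block: Bystander: aluminium block 30 x 45 x 30 mm, loose. Origin: centre of underside.
- fork: Bystander: black clamping fork 25 x 64 x 15 mm, loose. Origin: centre of underside.
- tee: Bystander: metal tee connector 30 x 41 x 15 mm, loose. Origin: centre of underside.
Things that resemble listed ones, but are neither listed nor needed, are in the scene too. Leave any blue look-alike of the chamber alone.

How it is judged:
By the outcome, as a careful person would: the job done as asked, in the order asked, and still so for the second after the job is handed in, with the robot touching nothing.
It also fails if it takes over 64 s, if anything falls off the work surface, if the arm or the gripper's body presses on something with over 40 N, if the wrist force passes 120 N, or if a joint passes its speed limit or range.

## Working session

There is one attempt and no reset: what is moved stays moved. The work goes in short steps, Python scripts to look and compute and a shell command to move; the robot and the scene stay as the last step left them, time stands still between calls to the robot, and variables do not carry over. Pictures are saved under pics/ and viewed, at most 10 in all, crops included, and the job is handed in when it is done.

```bash
mkdir -p pics; ls
cat > h.py <<'E'
import numpy as np, cv2
from bench import ctrl, camera
def snap(n,f):
    c=camera(n); cv2.imwrite('pics/'+f,c['color']); return c
def ray(c,u,v,z):
    d=np.array(c['rotation'])@np.array([(u-c['cx'])/c['fx'],(v-c['cy'])/c['fy'],1.0]); p=np.array(c['xyz']); return p+d*(z-p[2])/d[2]
def proj(c,P):
    q=np.array(c['rotation']).T@(np.array(P)-np.array(c['xyz'])); return [c['fx']*q[0]/q[2]+c['cx'],c['fy']*q[1]/q[2]+c['cy']]
E
python3 - <<'E'
from h import *
import pickle
for n in('top','side'):
    c=snap(n,n+'0.png'); print(n,c['fx'],c['cx'],c['cy'],c['xyz'],np.round(c['rotation'],3).tolist()); pickle.dump(c,open(n+'.pkl','wb'))
print(ctrl.get_obs())
E
```

```text
pics
top 404.94571747600753 321.40043151341854 200.59039858904742 [ 0.43692986 -0.01666842  0.98444674] [0.055, -0.701, 0.709, -0.057]
side 389.13822881791117 321.239999641848 198.13685098729542 [ 0.23267082 -0.79444004  0.42909352] [-0.524, 0.826, -0.167, 0.119]
{'time_s': 0.1, 'q': array([ 9.57680652e-01,  1.81443396e-01,  1.60791187e+00, -5.42970356e-06,
        1.35382076e+00, -2.06298370e-01]), 'dq': array([-0.00025302, -0.00250222, -0.00338905,  0.00117814,  0.00197394,
       -0.00068905]), 'joint_efforts': array([ 7.94169882e-04, -4.45882702e+01, -3.52239597e+01, -1.98138082e-04,
        4.19263015e-03,  1.80380272e-05]), 'eef_pos': array([0.22721695, 0.52766787, 0.23848551]), 'eef_rot': array([-3.12929023e-04,  2.02008238e-01,  9.79383502e-01, -7.27219313e-04]), 'wrist_force': array([ 0.81463631, -0.60906234, -0.31918646]), 'torque': array([-0.03415929,  0.02560198,  0.04558515]), 'grasp_force': 0.0, 'opening': 1.0035211319382853}
```

View pics/top0.png

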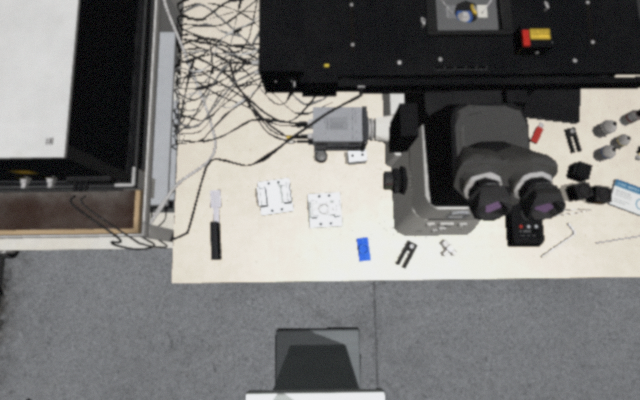

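View pics/side0.png

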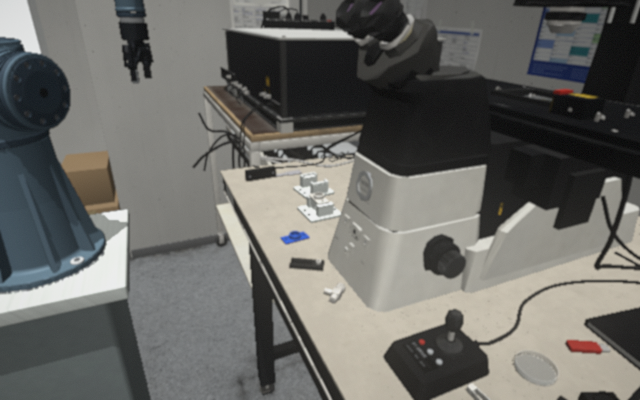

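```bash
cat >> h.py <<'E'
from scipy.spatial.transform import Rotation as R
def Rm(c):
    r=np.array(c['rotation']); return r if r.shape==(3,3) else R.from_quat(r[[1,2,3,0]]).as_matrix()
def ray(c,u,v,z):
    d=Rm(c)@np.array([(u-c['cx'])/c['fx'],(v-c['cy'])/c['fy'],1.0]); p=np.array(c['xyz']); return p+d*(z-p[2])/d[2]
def proj(c,P):
    q=Rm(c).T@(np.array(P)-np.array(c['xyz'])); return [c['fx']*q[0]/q[2]+c['cx'],c['fy']*q[1]/q[2]+c['cy']]
E
python3 - <<'E'
from h import *
import pickle
t=pickle.load(open('top.pkl','rb'));s=pickle.load(open('side.pkl','rb'))
print(Rm(t).round(3),Rm(s).round(3))
print(proj(t,[.227,.528,.238]),proj(s,[.227,.528,.238]),proj(t,[0,0,0]))
for n,u,v,z in[('tip',217,189,.004),('handle end',215,259,.032),('A',274,196,.036),('B',324,210,.036),('edge',174,281,0),('topright',357,157,.02),('scope',395,230,0)]: print(n,ray(t,u,v,z).round(3))
a=cv2.resize(t['color'][140:270,190:350],None,fx=5,fy=5,interpolation=cv2.INTER_CUBIC)
cv2.imwrite('pics/c1.png',a[:600])
b=cv2.resize(s['color'][140:260,230:350],None,fx=5,fy=5,interpolation=cv2.INTER_CUBIC)
cv2.imwrite('pics/c2.png',b)
E
```

```text
[[-0.012 -0.988  0.157]
 [-1.     0.012 -0.004]
 [ 0.002 -0.157 -0.988]] [[ 0.915 -0.151  0.373]
 [-0.402 -0.394  0.827]
 [ 0.022 -0.907 -0.421]]
[np.float64(7.838040173500076), np.float64(391.50767330877613)] [np.float64(141.6992340148663), np.float64(82.96527981375058)] [np.float64(315.4220231892875), np.float64(463.30339844799596)]
tip [0.625 0.236 0.004]
handle end [0.454 0.229 0.032]
A [0.6   0.092 0.036]
B [ 0.565 -0.026  0.036]
edge [0.403 0.333 0.   ]
topright [ 0.697 -0.109  0.02 ]
scope [ 0.519 -0.199  0.   ]
```

View pics/c1.png

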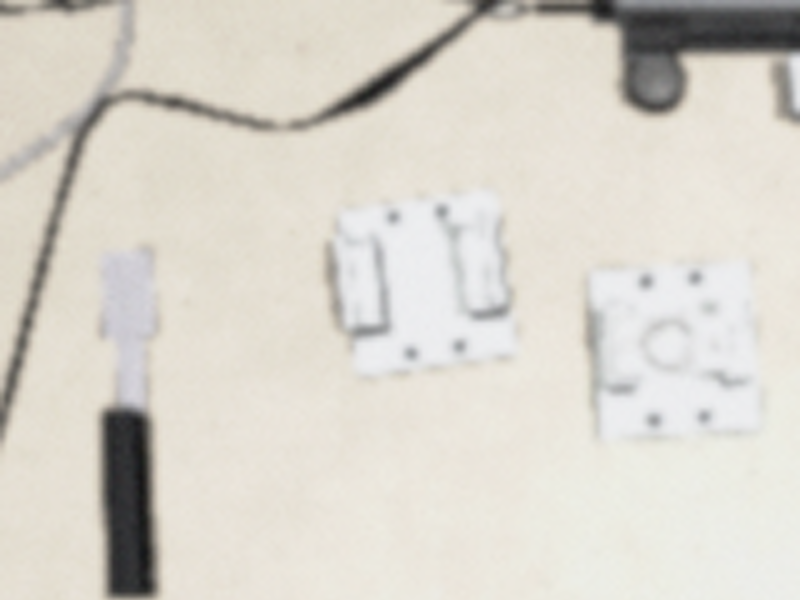

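View pics/c2.png

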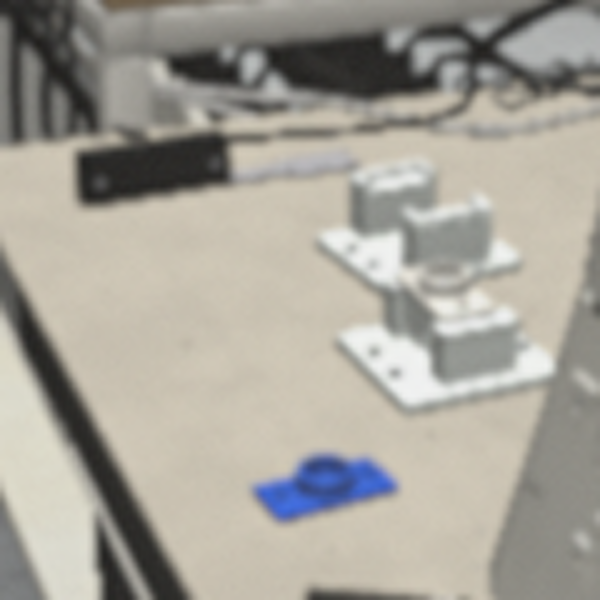

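Top view: spatula at (216,225), empty nest with notched rails at (274,196), stand at (324,210). Candidates for the chamber: white plate with collar on the plain stand (324,209) and the blue one at (363,249). The blue one is the look-alike, so I choose the one on the stand; the crops confirm it.

```bash
cat > m.py <<'E'
from h import *
import pickle
t=pickle.load(open('top.pkl','rb')); g=cv2.cvtColor(t['color'],cv2.COLOR_BGR2GRAY).astype(float)
def hole(u,v):
    u=u/5+190-.4;v=v/5+140-.4;ui,vi=round(u),round(v);p=g[vi-2:vi+3,ui-2:ui+3];w=np.clip(np.percentile(p,70)-p-8,0,None)
    y,x=np.mgrid[vi-2:vi+3,ui-2:ui+3];return (w*x).sum()/w.sum(),(w*y).sum()/w.sum()
for n,H,C in[('nest',[(393,216),(442,211),(412,353),(460,346)],[(338,211),(497,195),(518,353),(358,375)]),('stand',[(646,281),(696,277),(655,420),(704,416)],[(588,270),(752,260),(760,428),(598,438)])]:
    h=np.array([ray(t,*hole(*x),.008)[:2] for x in H]); a=(h[0]+h[1]-h[2]-h[3])/2; b=(h[0]+h[2]-h[1]-h[3])/2
    print(n,'holes c',h.mean(0).round(4),'yaw',np.degrees(np.arctan2(a[1],a[0])).round(2),np.degrees(np.arctan2(-b[0],b[1])).round(2),np.linalg.norm(a),np.linalg.norm(b))
    c=np.array([ray(t,u/5+189.6,v/5+139.6,.008)[:2] for u,v in C]);a=(c[0]+c[1]-c[2]-c[3])/2
    print('  corners c',c.mean(0).round(4),'yaw',np.degrees(np.arctan2(a[1],a[0])).round(2),np.linalg.norm(a),[np.linalg.norm(c[0]-c[1]),np.linalg.norm(c[3]-c[2])])
print('collar',ray(t,668/5+189.6,345/5+139.6,.049).round(4))
m=(g<90).astype(np.uint8); m[:,:205]=0; m[:,228:]=0; m[:215]=0; m[265:]=0
def ax(m,z):
    c=max(cv2.findContours(m,0,cv2.CHAIN_APPROX_NONE)[0],key=cv2.contourArea); r=cv2.minAreaRect(c);b=cv2.boxPoints(r)
    P=np.array([ray(t,u,v,z)[:2] for u,v in b]); i=np.argsort(P[:,0]); lo=P[i[:2]].mean(0);hi=P[i[2:]].mean(0);d=hi-lo
    print('rect',lo.round(4),hi.round(4),'len',np.linalg.norm(d).round(4),'w',np.linalg.norm(P[i[0]]-P[i[1]]).round(4),'yaw',np.degrees(np.arctan2(d[1],d[0])).round(2))
ax(m,.02)
# steel: row-wise centres by colour (bluish vs beige)
hsv=t['color'].astype(int); m2=((hsv[:,:,2]-hsv[:,:,0])<5).astype(np.uint8)
m2[:, :205]=0; m2[:,228:]=0; m2[:186]=0; m2[222:]=0
m2[g<100]=0
for v in range(188,222,4): 
    x=np.where(m2[v])[0]; print(v,x.min() if len(x) else None,x.max() if len(x) else None)
for v in(189,206.5): print(ray(t,216,v,.004).round(4))
for v in range(226,258,6):
    x=np.where(m[v])[0]; print(v,x.min(),x.max(),ray(t,(x.min()+x.max())/2,v,.032).round(4))
E
python3 m.py
```

```text
nest holes c [0.6049 0.0931] yaw 7.68 5.87 0.06770383158576526 0.023875531863011147
  corners c [0.6043 0.0923] yaw 7.46 0.08067037855776168 [np.float64(0.07849406399121751), np.float64(0.07829722170677621)]
stand holes c [ 0.5706 -0.028 ] yaw 2.62 3.74 0.06846985556656945 0.02429162811780894
  corners c [ 0.5706 -0.028 ] yaw 2.26 0.08261013771631341 [np.float64(0.08049795427052896), np.float64(0.07848167318816904)]
collar [ 0.5666 -0.0245  0.049 ]
rect [0.4559 0.2294] [0.5417 0.2357] len 0.0861 w 0.0201 yaw 4.24
188 None None
192 210 219
196 211 220
200 211 220
204 211 220
208 213 218
212 214 218
216 214 218
220 214 218
[0.6248 0.2384 0.004 ]
[0.5812 0.2371 0.004 ]
226 211 218 [0.5307 0.2321 0.032 ]
232 211 219 [0.5165 0.2305 0.032 ]
238 211 219 [0.5025 0.2301 0.032 ]
244 212 219 [0.4884 0.2285 0.032 ]
250 212 219 [0.4745 0.2281 0.032 ]
256 212 220 [0.4606 0.2266 0.032 ]
```

```bash
python3 -m pendant '[[0,-0.248,0,0,0,0.031],[0,-0.248,0,0,0,0.031],[0,-0.248,0,0,0,0.031],[0,-0.248,0,0,0,0.031],[0,-0.248,0,0,0,0.031],[0,-0.248,0,0,0,0.031],[0.28,0,-0.12,0,0,0.031],[0.28,0,-0.12,0,0,0.031],[0.28,0,-0.12,0,0,0.03],[0.28,0,-0.12,0,0,0.03]]'
python3 -c "
from h import *
t=camera('top');np.set_printoptions(linewidth=200)
g=cv2.cvtColor(t['color'],cv2.COLOR_BGR2GRAY)
import pickle;t0=pickle.load(open('top.pkl','rb'));g0=cv2.cvtColor(t0['color'],cv2.COLOR_BGR2GRAY)
print(g0[225:260:5,205:226])
t0=camera('top')
cv2.imwrite('pics/d.png',cv2.resize(t['color'][150:300,150:350],None,fx=4,fy=4))"
```

```text
time_s: 1.35
eef_pos: [0.4533, 0.2302, 0.1423]
eef_rot: [0.0, -0.039, 0.999, 0.0]
wrist_force: [-0.7, -0.3, 1.2]
opening: 1.001
grasp_force: 0.0
[[225 224 223 220 192 130  60  43  43  51  43  42  36  52  96 158 209 223 224 224 227]
 [224 224 224 223 196 133  67  44  45  47  53  39  30  34  85 154 206 224 227 224 225]
 [224 225 223 220 197 135  73  47  44  49  52  45  28  25  70 147 206 224 226 228 227]
 [222 224 225 221 199 141  77  44  47  46  51  50  34  27  65 140 204 225 227 226 226]
 [225 225 226 222 213 174 111  59  50  52  51  44  37  29  51 116 178 215 225 226 227]
 [224 223 222 225 219 192 130  65  44  50  49  53  41  25  34  91 159 205 222 225 224]
 [225 225 224 223 219 195 132  67  47  45  53  52  46  36  51  97 159 209 223 226 228]]
```

View pics/d.png

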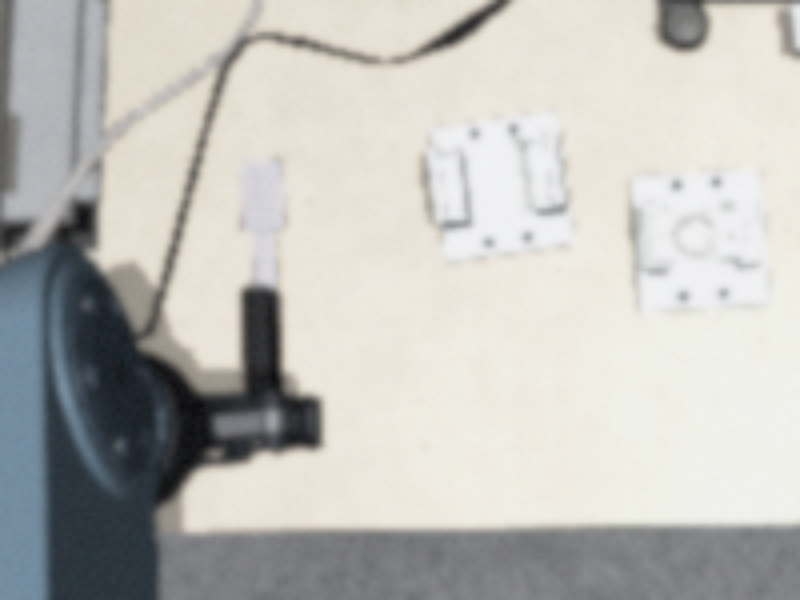

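```bash
python3 -c "
from h import *
import pickle;t=pickle.load(open('top.pkl','rb'))
for v,l,r in[(230,209.97,219.3),(240,210.1,219.1),(250,210.9,219.3)]: print(ray(t,l,v,.032).round(4),ray(t,r,v+1,0).round(4))
for v in(189,207,221,259): print(v,ray(t,215.5,v,.004).round(4),ray(t,215.5,v,.032).round(4))
g=cv2.cvtColor(t['color'],cv2.COLOR_BGR2GRAY);print(g[180:230,216]);print(g[250:268,215]); b=t['color'][:,:,0].astype(int);print(b[198,205:226],b[204,205:226],b[184:196,215])
"
```

```text
[0.5214 0.2425 0.032 ] [0.5215 0.2284 0.    ]
[0.4979 0.2414 0.032 ] [0.4973 0.2283 0.    ]
[0.4746 0.2389 0.032 ] [0.4732 0.2271 0.    ]
189 [0.6248 0.2396 0.004 ] [0.6194 0.2323 0.032 ]
207 [0.58   0.2383 0.004 ] [0.5759 0.231  0.032 ]
221 [0.5456 0.2373 0.004 ] [0.5425 0.2301 0.032 ]
259 [0.4541 0.2347 0.004 ] [0.4537 0.2275 0.032 ]
[220 221 221 221 222 223 222 223 221 217 212 214 208 209 206 208 204 206
 206 208 208 207 208 205 207 206 205 205 207 207 210 209 208 211 210 211
 209 211 213 209 190 146  92  50  39  42  43  41  40  35]
[ 49  51  48  50  48  53  50  52  66 127 193 220 224 223 225 225 225 225]
[209 211 209 209 210 213 212 213 210 207 210 212 214 213 215 213 205 208
 212 213 214] [209 210 210 206 196 188 198 211 211 212 213 213 213 212 212 202 188 198
 213 212 213] [211 210 209 209 209 211 217 216 212 213 214 210]
```

```bash
python3 -m pendant '[[0.125,0.0125,0,0,0,0],[0.125,0.0125,0,0,0,0],[0,0,0,0,0,0],[0,0,-0.13,0,0,0],[0,0,-0.13,0,0,0],[0,0,-0.13,0,0,0],[0,0,-0.1,0,0,0],[0,0,-0.08,0,0,0],[0,0,-0.07,0,0,0],[0,0,0,0,0,0]]' 0; python3 -m pendant '[[0,0,0,0,0,0],[0,0,0,0,0,0],[0,0,0,0,0,0],[0,0,0,0,0,0],[0,0,0,0,0,0],[0,0,0,0,0,0],[0,0,0,0,0,0],[0,0,0,0,0,0],[0,0,0,0,0,0],[0,0,0,0,0,0]]' -1
```

```text
time_s: 2.7
eef_pos: [0.5004, 0.2353, 0.0144]
eef_rot: [-0.001, -0.039, 0.999, -0.0]
wrist_force: [-0.5, 0.3, -0.4]
opening: 0.498
grasp_force: 0.0
time_s: 3.95
eef_pos: [0.5024, 0.2357, 0.0163]
eef_rot: [0.001, -0.038, 0.999, 0.0]
wrist_force: [-0.9, -0.3, 5.9]
opening: 0.2
grasp_force: 59.7
```

```bash
python3 -m pendant '[[0,0,0.05,0,0,0],[0,0,0.1,0,0,0],[0,0,0.15,0,0,0],[0,0,0.15,0,0,0],[-0.1,-0.15,0.05,0,0,0],[-0.1,-0.22,0,0,0,0],[-0.1,-0.22,0,0,0,0],[-0.1,-0.22,0,0,0,-0.01],[-0.1,-0.22,0,0,0,-0.01],[-0.05,-0.2,0,0,0,0]]'; python3 -m pendant '[[0,-0.05,0,0,0,0],[0,-0.05,0,0,0,0],[0,0,0,0,0,0],[0,0,0,0,0,0],[0,0,0,0,0,0],[0,0,0,0,0,0],[0,0,0,0,0,0],[0,0,0,0,0,0],[0,0,0,0,0,0],[0,0,0,0,0,0]]'
python3 -c "
from h import *
import pickle
t=camera('top');s=camera('side');pickle.dump((t,s),open('l.pkl','wb'))
print(ctrl.get_obs()['eef_pos'],ctrl.get_obs()['eef_rot'],ctrl.get_obs()['torque'])
a=cv2.resize(t['color'][150:270,270:370],None,fx=5,fy=5,interpolation=2)[:600]
b=cv2.resize(s['color'][110:260,230:380],None,fx=4,fy=4,interpolation=2)[:600,:300]
b=cv2.resize(s['color'][140:260,270:330],None,fx=5,fy=5,interpolation=2)
cv2.imwrite('pics/e.png',np.hstack([a,b]))"
```

```text
time_s: 5.2
eef_pos: [0.3901, -0.0114, 0.1154]
eef_rot: [-0.0, -0.023, 1.0, 0.0]
wrist_force: [0.6, -0.1, -0.2]
opening: 0.203
grasp_force: 58.8
time_s: 6.45
eef_pos: [0.3915, -0.0305, 0.1153]
eef_rot: [0.0, -0.023, 1.0, -0.0]
wrist_force: [-0.7, 0.9, -1.1]
opening: 0.201
grasp_force: 58.9
[ 0.39148713 -0.0305238   0.11528927] [-1.27841200e-05 -2.27651371e-02  9.99740841e-01  4.48784324e-06] [ 0.00028556 -0.01801578  0.01799113]
```

View pics/e.png

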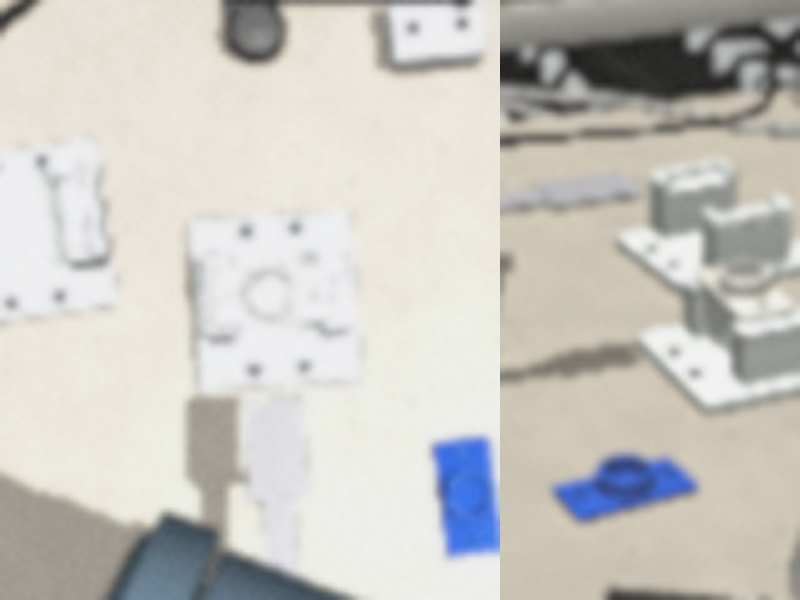

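```bash
cat > l.py <<'E'
from h import *
import pickle
t,s=pickle.load(open('l.pkl','rb'))
tip=ray(t,324.4,229.4,.103);bk=ray(t,325.5,248.6,.103)
print('tip',tip.round(4),'back',bk.round(4),np.linalg.norm(tip-bk).round(4),'yaw',np.degrees(np.arctan2(*(tip-bk)[1::-1])).round(2))
for yw in(2.6,):
    c,k=np.cos(np.radians(yw)),np.sin(np.radians(yw))
    for z in(.099,.103):
        for x,y in[(22,13),(22,-13),(-22,13),(-22,-13)]:
            P=[.3915+(.1+x/1e3)*c-y/1e3*k,-.0305+(.1+x/1e3)*k+y/1e3*c,z]
            a=proj(s,P);b=proj(t,P);print(x,y,z,np.round(a,1),np.round(b,1))
# chamber plate / collar in side view vs expectation
a=cv2.resize(s['color'][165:225,290:350],None,fx=10,fy=10,interpolation=cv2.INTER_CUBIC)
lab=cv2.convertScaleAbs(a,alpha=1.6,beta=-120)
b=cv2.resize(t['color'][190:230,305:345],None,fx=15,fy=15,interpolation=cv2.INTER_CUBIC)[:,:]
b=np.clip((b.astype(float)-190)*4,0,255).astype(np.uint8)
cv2.imwrite('pics/f.png',cv2.resize(np.hstack([lab,b]),(800,400)))
E
python3 l.py
```

```text
tip [ 0.5134 -0.026   0.103 ] back [ 0.4717 -0.0278  0.103 ] 0.0417 yaw 2.5
22 13 0.099 [292.8 175.7] [318.  229.9]
22 -13 0.099 [297.3 179.6] [329.8 229.2]
-22 13 0.099 [274.6 178.5] [319.1 250.1]
-22 -13 0.099 [278.8 182.7] [331.1 249.4]
22 13 0.103 [292.8 174.1] [318.  229.7]
22 -13 0.103 [297.3 178. ] [329.9 229.1]
-22 13 0.103 [274.6 176.9] [319.1 250. ]
-22 -13 0.103 [278.7 181. ] [331.1 249.3]
```

View pics/f.png

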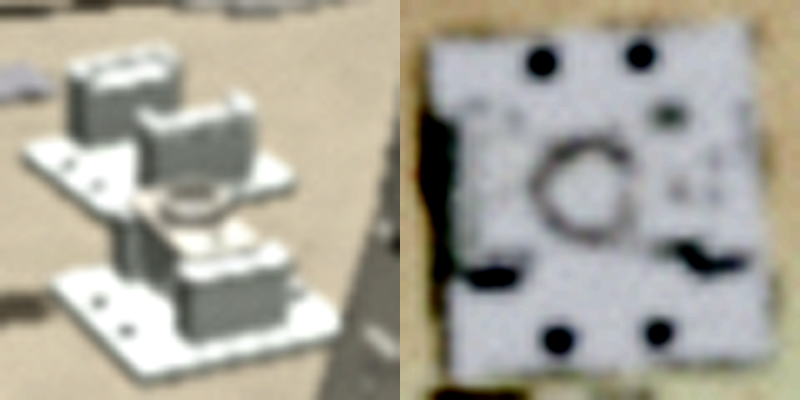

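The spatula is in hand and level, with its paddle at (324,239) in the top view. The collar of the chamber is at (323.4,208.5). Next: down and into the channel.

```bash
python3 -m pendant '[[0,-0.015,-0.03,0,0,0],[0,0,-0.06,0,0,0],[0,0,-0.08,0,0,0],[0,0,-0.08,0,0,0],[0,0,-0.075,0,0,0],[0,0,-0.05,0,0,0],[0,0,-0.02,0,0,0],[0,0,0,0,0,0],[0,0,0,0,0,0],[0,0,0,0,0,0]]'; python3 -m pendant '[[0.03,0.0015,0,0,0,0],[0.05,0.002,0,0,0,0],[0.06,0.0025,0,0,0,0],[0.06,0.0025,0,0,0,0],[0.06,0.003,0,0,0,0],[0.06,0.0025,0,0,0,0],[0.04,0.002,0,0,0,0],[0.0175,0.001,0,0,0,0],[0,0,0,0,0,0],[0,0,0,0,0,0]]'
python3 -c "
from h import *
t=camera('top');s=camera('side')
a=cv2.resize(t['color'][185:245,295:355],None,fx=10,fy=10,interpolation=2)
b=cv2.resize(s['color'][165:225,280:340],None,fx=10,fy=10,interpolation=2)
cv2.imwrite('pics/g.png',cv2.resize(np.hstack([a,b]),(800,400)))"
```

```text
time_s: 7.8
eef_pos: [0.3919, -0.0337, 0.0367]
eef_rot: [0.001, -0.023, 1.0, -0.0]
wrist_force: [0.8, 0.5, -1.5]
opening: 0.197
grasp_force: 58.9
time_s: 9.05
eef_pos: [0.4666, -0.03, 0.0362]
eef_rot: [-0.0, -0.023, 1.0, 0.0]
wrist_force: [-0.0, 0.8, -1.6]
opening: 0.2
grasp_force: 58.9
```

View pics/g.png

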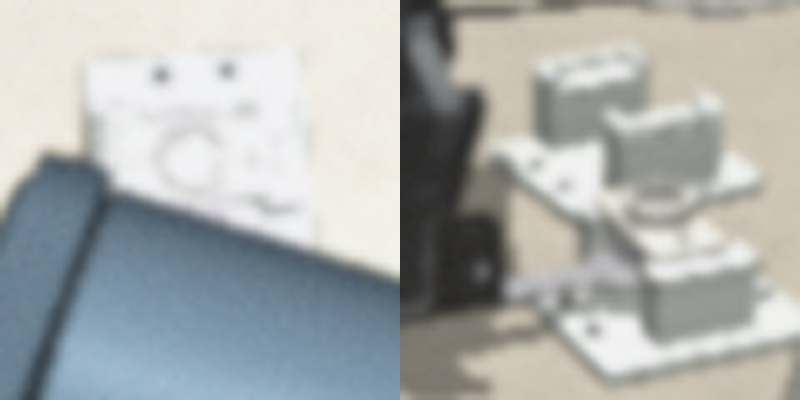

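The paddle is inside the channel under the chamber (side crop 560,275), and the chamber hasn't moved. Lift gently.

```bash
python3 -m pendant '[[0,0,0.02,0,0,0],[0,0,0.02,0,0,0],[0,0,0.008,0,0,0],[0,0,0.006,0,0,0],[0,0,0.006,0,0,0],[0,0,0.006,0,0,0],[0,0,0.006,0,0,0],[0,0,0.008,0,0,0],[0,0,0.01,0,0,0],[0,0,0.01,0,0,0]]'; python3 -m pendant '[[0,0,0.015,0,0,0],[0,0,0.02,0,0,0],[0,0,0.03,0,0,0],[0,0,0.03,0,0,0],[0,0,0.03,0,0,0],[0,0,0.03,0,0,0],[0,0,0.025,0,0,0],[0,0,0.015,0,0,0],[0,0,0,0,0,0],[0,0,0,0,0,0]]'
python3 -c "
from h import *
import pickle
t=camera('top');s=camera('side');pickle.dump((t,s),open('c.pkl','wb'))
a=cv2.resize(t['color'][180:240,295:355],None,fx=10,fy=10,interpolation=2)
a=np.clip((a.astype(float)-150)*2.4,0,255).astype(np.uint8)
b=cv2.resize(s['color'][150:210,280:340],None,fx=10,fy=10,interpolation=2)
cv2.imwrite('pics/h.png',cv2.resize(np.hstack([a,b]),(800,400)))"
```

```text
time_s: 10.4
eef_pos: [0.467, -0.0301, 0.0564]
eef_rot: [-0.0, -0.023, 1.0, -0.0]
wrist_force: [-0.2, -0.9, -2.8]
opening: 0.202
grasp_force: 58.9
time_s: 11.65
eef_pos: [0.4668, -0.0301, 0.0951]
eef_rot: [-0.0, -0.023, 1.0, 0.0]
wrist_force: [-0.2, -0.6, -2.9]
opening: 0.196
grasp_force: 58.9
```

View pics/h.png

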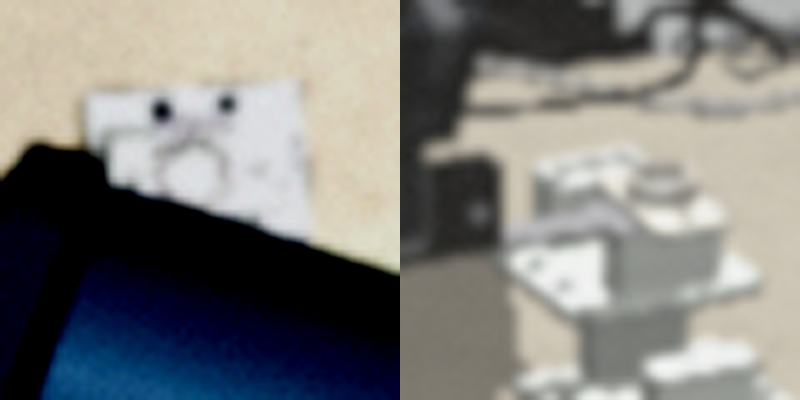

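```bash
python3 -c "
from h import *
import pickle
t,s=pickle.load(open('c.pkl','rb'))
print(ray(t,323.8,205.05,.0958),ray(s,318.85,177.3,.0958))
t=pickle.load(open('top.pkl','rb'));s=pickle.load(open('side.pkl','rb'))
print('stand0',ray(t,323.35,208.55,.049),ray(t,668/5+189.6,345/5+139.6,.049),ray(s,230+444/5-.4,140+272/5-.4,.049))
print('nestcorners/holes side pred', [np.round(proj(s,[.6045,.0927,.036]),1)])
# rail tops nest in side view
"
```

```text
[ 0.56806815 -0.02551219  0.0958    ] [ 0.56789079 -0.03477997  0.0958    ]
stand0 [ 0.56673857 -0.02481862  0.049     ] [ 0.56662513 -0.02446733  0.049     ] [ 0.57186042 -0.02514464  0.049     ]
nestcorners/holes side pred [array([312.1, 179.6])]
```

```bash
python3 -m pendant '[[0.007,0.02,0,0,0,0.002],[0.015,0.045,0,0,0,0.005],[0.022,0.065,0,0,0,0.006],[0.027,0.08,0,0,0,0.008],[0.029,0.085,0,0,0,0.008],[0.029,0.085,0,0,0,0.008],[0.024,0.07,0,0,0,0.007],[0.017,0.05,0,0,0,0.005],[0.01,0.03,0,0,0,0.003],[0.006,0.0175,0,0,0,0.0024]]'; python3 -m pendant '[[0,0,0,0,0,0],[0,0,0,0,0,0],[0,0,-0.02,0,0,0],[0,0,-0.03,0,0,0],[0,0,-0.03,0,0,0],[0,0,-0.03,0,0,0],[0,0,-0.02,0,0,0],[0,0,-0.01,0,0,0],[0,0,0,0,0,0],[0,0,0,0,0,0]]'
python3 -c "
from h import *
import pickle
t=camera('top');s=camera('side');pickle.dump((t,s),open('n.pkl','wb'))
a=cv2.resize(t['color'][165:225,245:305],None,fx=10,fy=10,interpolation=2)
a=np.clip((a.astype(float)-150)*2.4,0,255).astype(np.uint8)
b=cv2.resize(s['color'][145:205,280:340],None,fx=10,fy=10,interpolation=2)
cv2.imwrite('pics/i.png',cv2.resize(np.hstack([a,b]),(800,400)))"
```

```text
time_s: 13.0
eef_pos: [0.5042, 0.0796, 0.0952]
eef_rot: [-0.0, -0.066, 0.998, -0.0]
wrist_force: [-0.6, 0.4, -2.0]
opening: 0.195
grasp_force: 58.9
time_s: 14.25
eef_pos: [0.5044, 0.0794, 0.0675]
eef_rot: [0.0, -0.065, 0.998, -0.0]
wrist_force: [-0.2, -0.1, -1.6]
opening: 0.195
grasp_force: 58.9
```

View pics/i.png

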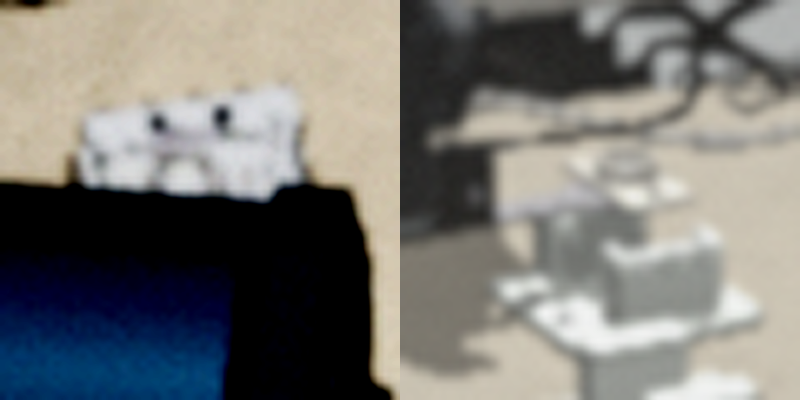

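```bash
python3 -c "
from h import *
import pickle
t,s=pickle.load(open('n.pkl','rb'))
def W(x,y,z,c=(.6043,.0926),a=7.5):
    a=np.radians(a);return [c[0]+x*np.cos(a)-y*np.sin(a),c[1]+x*np.sin(a)+y*np.cos(a),z]
def cs(P): u,v=proj(s,P);return round((u-280+.45)*6.667+400),round((v-145+.45)*6.667)
def ct(P): u,v=proj(t,P);return round((u-245+.45)*6.667),round((v-165+.45)*6.667)
for n,x,y,z in[('rail-y FL top',-.02,-.034,.041),('FR top',.02,-.034,.041),('FL bot',-.02,-.034,.008),('FR bot',.02,-.034,.008),('base',-.042,-.04,.008),('base',.042,-.04,.008),('base',-.042,.04,.008),('base',.042,.04,.008),('rail+y',-.02,.02,.041),('ch -x-y',-.014,-.028,.0592),('ch +x-y',.014,-.028,.0592),('ch -x+y',-.014,.028,.0592),('collar',0,0,.0682)]:
    P=W(x,y,z);print(n,cs(P),ct(P))
b=cv2.resize(s['color'][145:205,280:340],None,fx=10,fy=10,interpolation=2)
np.savetxt('/dev/null',[0])
"
```

```text
rail-y FL top (616, 261) (295, 237)
FR top (704, 242) (281, 127)
FL bot (615, 339) (302, 251)
FR bot (702, 319) (288, 145)
base (573, 356) (326, 308)
base (756, 313) (296, 85)
base (478, 283) (108, 339)
base (654, 246) (81, 115)
rail+y (548, 215) (144, 259)
ch -x-y (622, 209) (272, 214)
ch +x-y (684, 196) (261, 136)
ch -x+y (552, 163) (112, 237)
collar (617, 158) (184, 182)
```

```bash
python3 -m pendant '[[0,0,-0.015,0,0,0],[0,0,-0.02,0,0,0],[0,0,-0.015,0,0,0],[0,0,-0.01,0,0,0],[0,0,-0.008,0,0,0],[0,0,-0.007,0,0,0],[0,0,-0.006,0,0,0],[0,0,-0.006,0,0,0],[0,0,-0.006,0,0,0],[0,0,-0.006,0,0,0]]'; python3 -m pendant '[[0,0,-0.006,0,0,0],[0,0,-0.006,0,0,0],[0,0,-0.008,0,0,0],[0,0,-0.01,0,0,0],[0,0,-0.01,0,0,0],[0,0,-0.01,0,0,0],[0,0,0,0,0,0],[0,0,0,0,0,0],[0,0,0,0,0,0],[0,0,0,0,0,0]]'
python3 -c "
from h import *
import pickle
t=camera('top');s=camera('side');pickle.dump((t,s),open('n2.pkl','wb'))
b=cv2.resize(s['color'][150:200,290:340],None,fx=12,fy=12,interpolation=cv2.INTER_CUBIC)
cv2.imwrite('pics/j.png',b)"
```

```text
time_s: 15.6
eef_pos: [0.5044, 0.0794, 0.0475]
eef_rot: [0.0, -0.065, 0.998, -0.0]
wrist_force: [-1.0, -0.0, -1.0]
opening: 0.201
grasp_force: 58.9
time_s: 16.85
eef_pos: [0.5043, 0.0794, 0.0376]
eef_rot: [0.0, -0.065, 0.998, -0.0]
wrist_force: [0.2, 0.7, -1.2]
opening: 0.196
grasp_force: 58.9
```

```bash
cat > k.py <<'E'
from h import *
import pickle
s1=pickle.load(open('n.pkl','rb'))[1];s2=pickle.load(open('n2.pkl','rb'))[1]
up=lambda c:cv2.resize(c['color'],None,fx=8,fy=8,interpolation=cv2.INTER_CUBIC)
A,B=up(s1),up(s2)
def W(x,y,z,a=np.radians(7.5)): return [.6043+x*np.cos(a)-y*np.sin(a),.0926+x*np.sin(a)+y*np.cos(a),z]
for n,p,h in[('collar',(0,0,.0682),(5,4)),('collar-top',(0,0,.0682),(5.5,2.5)),('-y end',(0,-.022,.0592),(4,2)),('+y end',(0,.024,.0592),(4,2))]:
    u,v=proj(s1,W(*p)); u+=1; q=proj(s1,W(p[0],p[1],p[2]-.0192)); r=proj(s1,W(p[0],p[1],p[2]-.0142))
    x0,y0,x1,y1=[int(8*k) for k in(u-h[0],v-h[1],u+h[0],v+h[1])]
    T=A[y0:y1,x0:x1]; S=B[y0-16:y1+96,x0-24:x1+24]; m=cv2.matchTemplate(S,T,cv2.TM_CCOEFF_NORMED); _,mx,_,l=cv2.minMaxLoc(m)
    print(n,'score',round(mx,3),'du,dv',(l[0]-24)/8,(l[1]-16)/8,'expect seated',round(q[1]-v,2),'on rim',round(r[1]-v,2))
E
python3 k.py
```

```text
collar score 0.819 du,dv 0.25 0.125 expect seated 6.8 on rim 5.04
collar-top score 0.505 du,dv 0.75 0.125 expect seated 6.8 on rim 5.04
-y end score 0.864 du,dv 0.25 7.375 expect seated 6.84 on rim 5.07
+y end score 0.61 du,dv 0.25 7.0 expect seated 6.65 on rim 4.93
```

```bash
cat > k2.py <<'E'
from k import *
print('--')
for n,p,h in[('collar rim',(0,0,.0682),(4.5,3)),('collar low',(0,-.005,.064),(4,3)),('-y end',(0,-.022,.0592),(3,2.5)),('+y end',(0,.024,.0592),(3,2.5))]:
    for off in (-1,0,1):
        u,v=proj(s1,W(*p)); u+=1;v+=off; x0,y0,x1,y1=[int(8*k) for k in(u-h[0],v-h[1],u+h[0],v+h[1])]
        T=A[y0:y1,x0:x1]; S=B[y0+24:y1+80,x0-16:x1+16]; m=cv2.matchTemplate(S,T,cv2.TM_CCOEFF_NORMED); _,mx,_,l=cv2.minMaxLoc(m)
        print(n,off,round(mx,3),(l[0]-16)/8,(l[1]+24)/8)
E
python3 k2.py|sed '1,/--/d'
```

```text
collar rim -1 0.442 2.0 3.0
collar rim 0 0.38 1.875 3.0
collar rim 1 0.708 -0.5 7.0
collar low -1 0.668 0.0 6.875
collar low 0 0.917 -0.125 6.75
collar low 1 0.96 -0.125 6.75
-y end -1 0.935 0.0 7.0
-y end 0 0.874 0.125 7.375
-y end 1 0.761 1.125 8.0
+y end -1 0.774 -1.625 5.125
+y end 0 0.734 -0.875 4.875
+y end 1 0.885 0.125 6.625
```

Image matching shows the chamber sank the full 6.8 px expected, evenly at both ends, so it's seated. Now draw out the spatula.

```bash
python3 -m pendant '[[-0.02,-0.0026,0,0,0,0],[-0.035,-0.0046,0,0,0,0],[-0.05,-0.0066,0,0,0,0],[-0.05,-0.0066,0,0,0,0],[-0.06,-0.0079,0,0,0,0],[-0.06,-0.0079,0,0,0,0],[-0.06,-0.0079,0,0,0,0],[-0.05,-0.0066,0,0,0,0],[-0.035,-0.0043,0,0,0,0],[0,0,0,0,0,0]]'; python3 -m pendant '[[0,0,0.05,0,0,0],[0,0,0.1,0,0,0],[0,0,0.12,0,0,0],[0,0,0.1,0,0,0],[0.03,0.07,0.03,0,0,0],[0.06,0.13,0,0,0,0],[0.09,0.17,0,0,0,0],[0.09,0.17,0,0,0,0],[0.07,0.13,0,0,0,0],[0.035,0.065,0,0,0,0]]'
python3 - <<'E'
from h import *
t=camera('top');g=cv2.cvtColor(t['color'],cv2.COLOR_BGR2GRAY)
import pickle;pickle.dump((t,camera('side')),open('r.pkl','wb'))
t0=pickle.load(open('top.pkl','rb'))
d=cv2.absdiff(t['color'],t0['color']).max(2)[180:212,255:295];print('changed px nest region',(d>25).sum())
np.set_printoptions(linewidth=250)
# collar ring by Hough on upsampled crop
x0,y0=258,180
a=cv2.resize(g[y0:y0+32,x0:x0+34],None,fx=10,fy=10,interpolation=cv2.INTER_CUBIC);a=cv2.normalize(cv2.GaussianBlur(a,(0,0),4),None,0,255,cv2.NORM_MINMAX)
c=cv2.HoughCircles(a,cv2.HOUGH_GRADIENT,1,60,param1=60,param2=12,minRadius=38,maxRadius=62);print(c)
if c is not None:
  for u,v,r in c[0][:4]: print(ray(t,u/10+x0-.45,v/10+y0-.45,.049).round(4),r)
E
```

```text
time_s: 18.2
eef_pos: [0.4198, 0.0684, 0.0375]
eef_rot: [-0.0, -0.065, 0.998, 0.0]
wrist_force: [-0.0, -0.3, -0.5]
opening: 0.196
grasp_force: 58.9
time_s: 19.45
eef_pos: [0.4955, 0.2174, 0.117]
eef_rot: [-0.0, -0.066, 0.998, 0.0]
wrist_force: [-0.0, -0.2, -1.0]
opening: 0.197
grasp_force: 59.0
changed px nest region 48
[[[ 51.5 225.5  44.6]
  [287.5 185.5  53.7]
  [320.5 257.5  55.5]]]
[0.5837 0.1167 0.049 ] 44.6
[0.5925 0.0616 0.049 ] 53.7
[0.5754 0.0539 0.049 ] 55.5
```

```bash
python3 -m pendant '[[0,0,-0.05,0,0,0],[0,0,-0.1,0,0,0],[0,0,-0.1,0,0,0],[0,0,-0.1,0,0,0],[0,0,-0.08,0,0,0],[0,0,-0.04,0,0,0],[0,0,-0.015,0,0,0],[0,0,-0.01,0,0,0],[0,0,-0.006,0,0,0],[0,0,0,0,0,0]]'
python3 - <<'E'
from h import *
import pickle
t=pickle.load(open('r.pkl','rb'))[0];t0=pickle.load(open('top.pkl','rb'))
for n,(v0,v1,u0,u1),c in(('nest',(180,212,255,295),(.6043,.0926)),('stand',(192,226,305,345),None)):
    d=cv2.absdiff(cv2.GaussianBlur(t['color'],(3,3),0),cv2.GaussianBlur(t0['color'],(3,3),0)).max(2)[v0:v1,u0:u1]
    m=(d>9).astype(np.uint8);k,l,s,ce=cv2.connectedComponentsWithStats(m)
    for i in range(1,k):
        if s[i,4]>4:print(n,s[i]+[u0,v0,0,0,0],(ce[i]+[u0,v0]).round(1),d[l==i].max())
    if c: print('collar exp',np.round(proj(t,[*c,.049]),1)); np.set_printoptions(linewidth=250); print(d[4:28:1,5:35])
E
```

```text
time_s: 20.8
eef_pos: [0.4954, 0.2155, 0.0176]
eef_rot: [0.0, -0.066, 0.998, 0.0]
wrist_force: [0.1, -0.9, -1.4]
opening: 0.202
grasp_force: 59.0
nest [279 186   5  14  47] [281. 192.] 27
nest [264 188  15  14 119] [270.3 194.1] 46
collar exp [273.1 193.3]
[[ 4  4  4  4  5  4  5  6  5  4  4  4  5  4  4  4  4  5  5  5  5  5  4  4  4  4  5  5  6  7]
 [ 4  4  4  4  5  4  3  5  5  4  4  4  4  4  3  3  4  5  6  7  8  8  6  5  4  5  5  5  6  7]
 [ 5  5  5  5  5  4  5  5  5  4  4  3  3  3  2  3  4  5  7 12 15 14  9  4  4  3  4  4  6  7]
 [ 6  6  5  5  6  6  6  5  4  3  1  2  2  3  2  1  2  3  7 14 22 20 11  5  3  2  3  4  6  7]
 [ 6  6  5  6 11 13 10  6  4  1  6 11 13 13 10  7  3  1  5 15 25 23 13  5  2  2  3  4  6  7]
 [ 5  4  5  7 17 26 21 10  2  5 13 20 25 23 18 13  8  5  3 14 24 23 13  6  2  2  3  4  5  6]
 [ 5  4  5  8 24 39 33 14  1 10 19 26 26 22 18 14 12  9  3 12 24 24 13  5  2  2  3  3  4  5]
 [ 5  3  4  9 26 46 39 15  6 16 23 23 16 11  9  9 11 11  6  8 23 26 15  4  2  1  2  3  4  5]
 [ 5  3  2  8 25 44 39 13 10 18 20 14  7  3  2  3  7 12 10  4 20 26 16  5  1  1  0  2  3  5]
 [ 4  
[... 824 characters left out ...]
 6  6]
 [ 5  4  3  1  2  1  5  5  1  1  1  1  1  1  0  2  4  4  4  3  3  4  5  6  6  5  5  5  5  6]
 [ 4  5  4  3  2  3  5  4  3  3  3  3  4  3  3  4  4  5  5  4  3  4  4  5  6  7  5  6  5  5]
 [ 4  4  5  4  5  6  6  5  5  3  3  4  5  4  4  4  5  5  4  4  4  4  4  5  6  6  5  4  4  5]
 [ 6  5  5  5  6  6  6  6  5  4  4  4  4  4  4  5  5  5  5  4  4  4  4  5  5  4  4  4  4  4]
 [ 6  4  5  6  6  6  6  6  5  5  4  4  4  4  4  4  4  4  5  4  4  4  4  4  4  4  4  4  4  4]
 [ 6  6  5  6  6  6  5  5  5  5  5  4  4  4  4  4  4  4  4  5  5  5  6  4  4  4  4  4  4  4]]
stand [310 203   8  15  52] [312.7 211.7] 17
stand [316 202  13  14 120] [322.8 208.4] 33
stand [330 202   7  15  61] [332.2 208.5] 45
```

Difference image: the collar ring centre is at about (273.3,194), against an expected (273.1,193.3), midway between the rails. So the chamber sits in the pocket. Now set down the spatula and release.

```bash
python3 -m pendant '[[0,0,-0.003,0,0,0],[0,0,-0.002,0,0,0],[0,0,-0.002,0,0,0],[0,0,0,0,0,0],[0,0,0,0,0,0],[0,0,0,0,0,0],[0,0,0,0,0,0],[0,0,0,0,0,0],[0,0,0,0,0,0],[0,0,0,0,0,0]]'
```

```text
time_s: 22.05
eef_pos: [0.4953, 0.2154, 0.0162]
eef_rot: [0.0, -0.066, 0.998, -0.0]
wrist_force: [-2.3, -0.9, 5.0]
opening: 0.198
grasp_force: 59.8
```

Table contact (about 6 N). Release and rise.

```bash
python3 -m pendant '[[0,0,0,0,0,0],[0,0,0,0,0,0],[0,0,0,0,0,0],[0,0,0,0,0,0],[0,0,0,0,0,0],[0,0,0.03,0,0,0],[0,0,0.06,0,0,0],[0,0,0.1,0,0,0],[0,0,0.15,0,0,0],[0,0,0.2,0,0,0]]' -0.1; python3 -m pendant '[[-0.1,0,0.15,0,0,0],[-0.2,0,0.1,0,0,0],[-0.2,0,0,0,0,0],[-0.2,0,0,0,0,0],[-0.1,0.1,0,0,0,0],[0,0.2,0,0,0,0],[0,0.2,0,0,0,0],[0,0.2,0,0,0,0],[0,0.1,0,0,0,0],[0,0,0,0,0,0]]'
python3 - <<'E'
from h import *
import pickle
t=camera('top');s=camera('side');g=cv2.cvtColor(t['color'],cv2.COLOR_BGR2GRAY)
m=(g<100).astype(np.uint8);m[:222]=0;m[:,:203]=0;m[:,250:]=0;m[268:]=0
for c in cv2.findContours(m,0,1)[0]:
    if cv2.contourArea(c)>20: r=cv2.minAreaRect(c);print('handle',r,ray(t,*r[0],.02).round(3))
print('pred',np.round(proj(t,[.4953-.004,.2154,.02]),1))
t0=pickle.load(open('top.pkl','rb'));n,l,st,ce=cv2.connectedComponentsWithStats((cv2.absdiff(t['color'],t0['color']).max(2)>25).astype(np.uint8))
for i in range(1,n):
    if st[i,4]>15:print(st[i],ce[i].round(0))
p=pickle.load(open('r.pkl','rb'))[0];print('nest change since',cv2.absdiff(t['color'],p['color'])[180:212,255:295].max())
s0=pickle.load(open('side.pkl','rb'));gs=cv2.cvtColor(s['color'],cv2.COLOR_BGR2GRAY);ms=(gs<70).astype(np.uint8)[160:200,235:310]
for c in cv2.findContours(ms,0,1)[0]:
    if cv2.contourArea(c)>40: print('side dark',cv2.minAreaRect(c))
E
```

```text
time_s: 23.3
eef_pos: [0.4946, 0.2153, 0.125]
eef_rot: [-0.001, -0.065, 0.998, -0.0]
wrist_force: [0.6, 0.2, -0.5]
opening: 0.451
grasp_force: 0.0
time_s: 24.55
eef_pos: [0.3351, 0.3759, 0.1742]
eef_rot: [0.0, -0.066, 0.998, -0.0]
wrist_force: [0.1, -0.3, 0.0]
opening: 0.451
grasp_force: 0.0
handle ((222.39022827148438, 243.01220703125), (36.773704528808594, 8.724091529846191), 83.6598129272461) [0.491 0.215 0.02 ]
pred [222.4 243. ]
[265 189   3  12  20] [266. 195.]
[330 203   4  11  34] [332. 208.]
[209 215  22  49 762] [219. 242.]
[   0  296  135  104 8580] [ 48. 347.]
[274 393  18   7  88] [282. 397.]
nest change since 12
side dark ((24.288463592529297, 14.942306518554688), (10.59027099609375, 29.613536834716797), 78.69007110595703)
```

Spatula lies flat where expected, bystanders are unchanged, and the chamber is stable in the nest.

```bash
python3 -c "
from bench import ctrl
print(ctrl.hand_in())"
```

```text
the job is handed in; nothing more can be done
None
```

The job is handed in at about 25 s robot time: the camera measurements put the chamber flat in the nest's pocket within about 1–2 mm of centre, the spatula lies flat on bare table, and the other parts show no movement in the top camera.

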